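# Index the hub blank round to the drill guide

## Task

On the bench jig, bring the cut-out in the rim of the wooden blank under the drill guide, working only by the sprung lever: swing its handle (counter-clockwise seen from above) firmly against its stop, without straining it, let it come fully back to rest, and repeat for as many strokes as it takes, no further. Do not touch the blank or its turntable, and leave the mallet, bar clamp and carton where they are.

Things in the scene. Friction and masses are not known exactly. Their poses are not given: they have to be found in the camera images.
- jig: Plywood base plate 280 x 280 x 14 mm, fixed to the bench. Origin on its underside, on the common vertical axis of the turntable and lever; z up. The lever sticks out on the plate's -y side.
- turntable: Steel plate 200 mm across its 12 rim pins (z 39 to 51 mm), carrying a twelve-sided wooden blank 172 mm across flats (z 51 to 79 mm) and a black knob (to z 106 mm). Origin on the axis at bench height. Only the lever turns it, counter-clockwise from above: 0.524 rad a full stroke (the first may differ, 0.15 to 0.85). Friction holds it as the lever returns; a short stroke leaves it short; it cannot go back.
- cutout (a point): Middle of the one cut-out in the blank's rim (wedge-shaped, 45 mm wide at the rim, 35 mm deep), 72.5 mm from the axis, at the height of the blank's top (79 mm). It starts 0.5 to 1.7 rad clockwise of the guide: one to three strokes away.
- guide (a point): Lower tip of the steel drill-guide pin, 8 mm diameter, pointing down over the blank's rim 72.5 mm from the axis, 88 mm above the bench; its column (top 128 mm) stands on the jig's +y side, opposite the lever.
- bracket: Round aluminium plate 276 mm across with the guide column and the lever's rubber-faced dark steel stop lug on it; origin on the jig's axis at bench height. It is clamped up to 0.08 rad off the jig either way, so the stop differs and must be felt: the lug stands in the arm's way 124 mm from the axis. Over 60 N on it counts as straining.
- lever (a joint): Lever angle in rad: 0 at rest, growing counter-clockwise from above. The stop comes somewhere between 0.68 and 0.88. A spring pulls it back: the push needed at the handle is 2 N at rest, about 5 N near the stop, plus 2 N while the turntable turns; then the force climbs within a few mm at the stop.
- handle (a point): Centre of the top of the upright dark wooden lever handle: 28 mm diameter, from z 36 mm up to its top at 130 mm above the bench, 180 mm from the axis. The flat arm under it is 16 mm wide, z 24 to 36 mm. At rest the lever points 0.39 rad to the -x side of the jig's -y direction.
- mallet: Wooden mallet lying on the bench, head 84 mm diameter x 120 mm, about 300 mm long. Origin under the head. Leave alone.
- barclamp: Steel bar clamp 200 mm long lying flat, 24 mm high. Leave alone.
- carton: Cardboard carton 85 x 85 x 120 mm high. Leave alone.

How it is judged (in metres and radians):
On the way, in this order (a step that is already met when the one before it is completed fails the run):
1. the lever has been pressed against its stop (over 3 N on the stop) (value of joint lever above 0.62 rad and contact force between bracket and anything else above 3 N), for 0.06 s.
2. the cut-out is under the guide and the lever is back at rest (horizontal distance between cutout and guide below 0.007 m and value of joint lever below 0.05 rad), for 0.2 s.
At the end, for the whole second after the job is handed in: The middle of the cut-out is within 7 mm, seen from above, of the guide pin; the lever is back within 0.05 rad of rest; the turntable stands still; mallet, bar clamp and carton are within 20 mm of where they began (all of step 2 and angular speed of turntable below 0.05 rad/s and distance of each of mallet, barclamp, carton from where it was at the start of the episode below 0.02 m); the robot touches nothing.
It fails at once if the robot pushes the blank or its turntable (contact force between any of the fingers, the arm and turntable above 1.5 N).
It fails at once if the stop or the guide is strained (over 60 N) (contact force between bracket and anything else above 60 N).
It fails at once if a bystander is shoved (distance of any of mallet, barclamp, carton from where it was at the start of the episode above 0.02 m).
It also fails if it takes over 72 s, if anything falls off the work surface, if the arm or the gripper's body presses on something with over 40 N, if the wrist force passes 120 N, or if a joint passes its speed limit or range.

## Robot

A 6-joint arm with a two-finger parallel gripper is mounted at the origin on the work surface. World frame = base frame: x ahead of the robot, y to its left, z up, the work surface at z = 0. Lengths are in m, angles in degrees, forces in N, time in s.
With the tool pointing down it reaches from about 0.25 to 0.725 m from the base axis. Payload 9.7 kg.
Tool frame: the origin (TCP) lies at the very end of the fingers, on their centre line; the grasp point (between the pads) lies 19 mm behind it; z points along the fingers, y is the line along which they close (so a half turn about z gives the same grasp; the last joint's range is limited). The gripper opens to 85 mm and grips with 20 to 120 N. Pads are 22 mm wide; open, the fingers measure 114 mm over their backs; the gripper's body (76 mm by 85 mm) begins 54 mm behind the grasp point. The pads swing forward as they close: fully open they stand 13 mm farther back than shut.
Start: joints at [71.276, 4.979, 10.078, 95.1, 0, 90], TCP at [0.177, 0.521, 0.231] pointing down, gripper open.
Joint ranges: [-179.16, 179.16], [-48.56, 103.87], [-65.8, 70.77], [-126.05, 130.52], [-82.76, 87.17], [-180, 180]. Speed limits (degrees/s): [127.2, 127.2, 147.25, 180, 180, 180].

## Interface

Orientations are given as [roll, pitch, yaw] about the fixed x, y, z axes, in that order (R = Rz(yaw) Ry(pitch) Rx(roll)).
In Python, from workcell import bot gives the robot as it stands.
- The arm moves only by the tool arm_command, never from a script. Its argument "series" is a list of rows, each a list of 4 numbers: the shift along the tool's x, y, z in m, then the turn about the tool's z in rad. A call has exactly 5 rows; each row is the pose to reach, as a shift and turn from the pose commanded when the call began, along the tool's axes at that moment; what a row does not reach only later rows make up. A row lasts 1/10 s, in which the tool goes at most 50 mm and 8.59 degrees, less where a joint would pass 70% of its speed; a pose out of reach is approached as far as the arm can. A call with a gripper value outside its range is refused whole. "hand" is the finger opening in m, from 0 to 0.0854, set as the call begins (left out, the last holds). The fingers move at their own pace and stop on an object; "grip_force" is the grip in N (left out, the last holds). Time passes only in rows, so rows that repeat a pose let the fingers close, or fill a call up. It gives the time, the measured TCP pose, the force, the opening and the grip force at its end, in the units of the state.
- bot.get_obs(): the state, without advancing time (a new reading comes with each control period).
- bot.camera(name): name is "scene" or "side" or "wrist"; returns a dict with "color" (400x640x3 uint8, blue, green, red), "camera_matrix" (3x3 intrinsics, pixels), "xyz" and "orientation" of the camera in the world; the wrist camera has in their place "T_tool_cam" (4x4, takes a point from camera to tool coordinates, whose origin is the TCP and whose axes are the flange's). Camera axes: x right, y up, looking along -z (the intrinsics and any distortion apply to the point x, -y, -z); pixel columns grow to the right and rows downward; lengths in m; the calibration is good to about 2 mm. A picture is of the moment at which its call begins: read the wrist's pose just before it. There is no depth.
- bot.job_done(): hands the job in; it is judged then, once.
Trained networks look in the newest picture that a camera, given by its name, has taken for a name from the list of things; names that differ only in an ending like _2 or _b are one class to them, and where a whole thing is asked for, a point or a joint stands for the part that bears it (a point fixed in the world has none). Each returns a list of dicts, best first, with "confidence" (0 to 1); they miss things now and then, are a little off and sometimes report something else, mostly with a low value. They report only what shows in the picture. A call takes as long as a camera call.
- bot.find_in(camera, target): "location" ([column, row] in pixels, amid what is visible of it).
- bot.mark_of(camera, target): "location" ([column, row] in pixels: a listed point, or the origin of a listed thing).
The state is a dict: "time": time; "q": joint angles; "qd": joint speeds; "joint_efforts": joint torques, N m; "ee_pos": TCP position; "tcp_rot": TCP orientation; "wrist_force": force on the tool from outside, world axes, zero at the start; "torque": the same for the moment, N m; "opening": finger opening in m; "grasp_force": force on a finger pad.
Only numpy, scipy, OpenCV 4.12 (cv2) and the standard library are available. Lean on these libraries where they do the work, as an engineer would, in place of code of your own. Each camera call takes 0.05 s, during which the arm holds its last target. There are 200 camera calls.

## Working session

There is one attempt and no reset: what is moved stays moved. The work goes in short steps, Python scripts to look and compute and a tool call to move; the robot and the scene stay as the last step left them, time stands still between calls to the robot, and variables do not carry over. Pictures are saved under pics/ and viewed, at most 10 in all, crops included, and the job is handed in when it is done.

Besides the shell and the picture viewer there is one more tool, called by a JSON object that holds its "api" and its "payload", one argument or row to a line. arm_command: Moves the arm, as the interface text tells. Its arguments: {"type":"object","properties":{"series":{"type":"array"},"hand":{"type":"number"},"grip_force":{"type":"number"}},"required":["series"]}

```bash
mkdir -p pics
cat > h.py <<'E'
import numpy as np, cv2, json
from scipy.spatial.transform import Rotation as R
from workcell import bot
def cam(name):
    o=bot.get_obs(); c=bot.camera(name)
    K=np.array(c["camera_matrix"])
    if "T_tool_cam" in c:
        T=np.eye(4); T[:3,:3]=R.from_euler('xyz',o["tcp_rot"],degrees=True).as_matrix(); T[:3,3]=o["ee_pos"]
        T=T@np.array(c["T_tool_cam"])
    else:
        T=np.eye(4); q=c["orientation"]; T[:3,3]=c["xyz"]
        q=np.array(q); T[:3,:3]=q if q.shape==(3,3) else R.from_euler('xyz',q,degrees=True).as_matrix()
    return c,K,T
def ray(px,K,T,z,dist=None):
    u=cv2.undistortPoints(np.array([[px]],float),K,dist)[0,0]
    d=T[:3,:3]@np.array([u[0],-u[1],-1]); o=T[:3,3]
    return o+d*(z-o[2])/d[2]
def proj(p,K,T):
    v=T[:3,:3].T@(np.array(p)-T[:3,3]); v=K@np.array([v[0],-v[1],-v[2]]); return v[:2]/v[2]
E
cat > a.py <<'E'
from h import *
print(bot.get_obs())
for n in ["scene","side","wrist"]:
    c,K,T=cam(n); cv2.imwrite(f"pics/{n}0.png",c["color"])
    print(n,[k for k in c if k!="color"],c.get("orientation"),T[:3,3].round(3),K[0,0],{k:v for k,v in c.items() if 'dist' in k})
    for t,z in [("handle",.13),("cutout",.079),("guide",.088),("jig",0),("turntable",0),("bracket",0),("mallet",0),("barclamp",0),("carton",0)]:
        for r in bot.mark_of(n,t)[:2]:
            print(' ',t,np.round(r["location"],1),round(r["confidence"],2),ray(r["location"],K,T,z).round(4))
E
python3 a.py
```

```text
{'time': 0.0, 'q': array([7.12755515e+01, 5.01085533e+00, 1.00320316e+01, 9.50976051e+01,
       7.26510917e-04, 9.00004762e+01]), 'qd': array([ 0.00619132, -0.04511651,  0.06794802, -0.07656332,  0.03734684,
       -0.00367083]), 'joint_efforts': array([-1.08059505e-04, -5.20390105e+01,  4.64801073e+01,  1.64997380e-02,
        2.23802527e-05,  6.91977931e-06]), 'ee_pos': array([0.17648224, 0.52067389, 0.23056371]), 'tcp_rot': array([-1.79923571e+02, -7.25875095e-04,  1.61275074e+02]), 'wrist_force': array([-0.34626812,  0.55949407,  0.46357052]), 'torque': array([ 0.02454897,  0.02718198, -0.02589202]), 'grasp_force': 0.0, 'opening': 0.08514036951966535}
scene ['camera_matrix', 'xyz', 'orientation'] [ 55.59686405   0.72769768 127.89967393] [1.177 0.419 0.696] 412.5601573808506 {}
  handle [348.5 224.4] 0.55 [ 0.5455 -0.0007  0.13  ]
  cutout [427.4 305.3] 0.56 [0.6132 0.2352 0.079 ]
  guide [440.2 292.1] 0.75 [0.5742 0.2427 0.088 ]
  jig [401.1 306. ] 0.56 [0.5778 0.1666 0.    ]
  turntable [399.1 309. ] 0.64 [0.5881 0.1673 0.    ]
  mallet [222.  251.9] 0.21 [ 0.6949 -0.291   0.    ]
  barclamp [224.4 251.6] 0.96 [ 0.6903 -0.2869  0.    ]
  carton [208.2 212.2] 0.65 [ 0.5996 -0.4619  0.    ]
side ['camera_matrix', 'xyz', 'orientation'] [  59.84759743    1.25000634 -178.16845405] [0.483 0.671 0.589] 398.0972496900318 {}
  handle [307.  222.1] 0.85 [ 0.5364 -0.0094  0.13  ]
  cutout [250.8 334.5] 0.57 [0.6149 0.2359 0.079 ]
  guide [274.1 333.2] 0.74 [0.5761 0.2405 0.088 ]
  jig [281.1 335. ] 0.78 [0.579  0.1688 0.    ]
  turntable [277.4 337.3] 0.74 [0.5852 0.1742 0.    ]
  bracket [280.5 337.6] 0.98 [0.5794 0.1748 0.    ]
  bracket [276.7 337.4] 0.75 [0.5865 0.1744 0.    ]
  mallet [351.  172.6] 0.7 [ 0.4237 -0.4898  0.    ]
  barclamp [258.1 204.3] 0.65 [ 0.6963 -0.293   0.    ]
  carton [292.2 177.2] 0.9 [ 0.6131 -0.4593  0.    ]
wrist ['camera_matrix', 'T_tool_cam'] None [0.109 0.544 0.373] 286.4312438680898 {}
```

View pics/scene0.png

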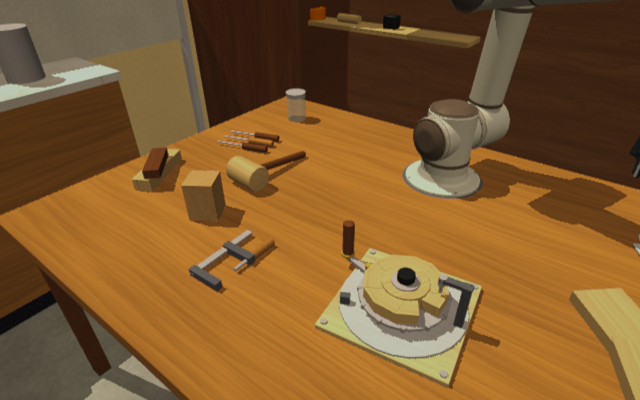

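View pics/side0.png

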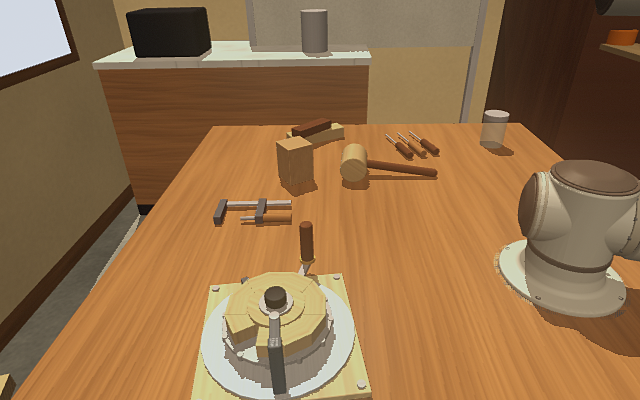

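Both views agree. The jig axis is near (0.581, 0.170) and the handle near (0.541, -0.005). The cut-out (scene px 430,302) is about 0.56 rad clockwise of the guide, and the bystanders are well clear at y < -0.28. I'll close the fingers and move to behind the handle on its -x side.

{"api": "arm_command", "payload": {
  "series": [
    [-0.028,-0.027,0,0],
    [-0.056,-0.054,0,0],
    [-0.085,-0.081,0,0],
    [-0.113,-0.108,0,0],
    [-0.142,-0.135,0,0]
  ],
  "hand": 0
}}

```text
time: 2.0
ee_pos: [0.268, 0.3461, 0.2314]
tcp_rot: [180.0, 0.0, 161.3]
wrist_force: [0.5, -0.6, -0.0]
opening: 0.0126
grasp_force: 0.0
```

{"api": "arm_command", "payload": {
  "series": [
    [-0.028,-0.027,0,0],
    [-0.056,-0.054,0,0],
    [-0.085,-0.081,0,0],
    [-0.113,-0.108,0,0],
    [-0.142,-0.135,0,0]
  ]
}}

```text
time: 2.5
ee_pos: [0.3592, 0.1726, 0.2315]
tcp_rot: [180.0, 0.0, 161.3]
wrist_force: [0.7, 1.2, 0.4]
opening: 0.0003
grasp_force: 0.0
```

{"api": "arm_command", "payload": {
  "series": [
    [-0.028,-0.027,0,0],
    [-0.056,-0.054,0,-0.02],
    [-0.085,-0.081,0,-0.04],
    [-0.113,-0.108,0,-0.06],
    [-0.142,-0.135,0,-0.08]
  ]
}}

```text
time: 3.0
ee_pos: [0.4505, -0.0011, 0.2315]
tcp_rot: [180.0, 0.0, 165.9]
wrist_force: [0.6, 1.0, 0.0]
opening: -0.0001
grasp_force: 0.0
```

```bash
cat > m.py <<'E'
from h import *
import sys
o=bot.get_obs(); print(o["time"],o["q"].round(1),o["ee_pos"].round(4),o["tcp_rot"].round(2),o["wrist_force"].round(2),o["opening"])
for n in ["wrist","scene","side"]:
    c,K,T=cam(n); cv2.imwrite(f"pics/{n}{sys.argv[1]}.png",c["color"])
    if n=="wrist": print(np.array(c["T_tool_cam"]).round(3))
    for t,z in [("handle",.13),("cutout",.079),("guide",.088),("jig",0),("turntable",0),("bracket",0)]:
        for r in bot.mark_of(n,t)[:1]:
            print(n,t,np.round(r["location"],1),round(r["confidence"],2),ray(r["location"],K,T,z).round(4))
E
python3 m.py 1
```

```text
3.0 [-0.1 -8.6 -3.1 95.4  0.  14. ] [ 0.4505 -0.0011  0.2315] [1.7999e+02 4.0000e-02 1.6589e+02] [0.61 1.04 0.  ] -0.00011513080141284456
[[-0.001  0.96   0.28   0.071]
 [ 1.     0.001  0.     0.   ]
 [-0.     0.28  -0.96  -0.142]
 [ 0.     0.     0.     1.   ]]
wrist cutout [550.2 275.4] 0.89 [0.6166 0.2325 0.079 ]
wrist guide [562.5 245.4] 0.92 [0.575  0.2398 0.088 ]
wrist jig [457.9 235.4] 0.91 [ 0.5828  0.1659 -0.    ]
wrist turntable [459.6 231.6] 0.94 [0.5776 0.1689 0.    ]
scene handle [347.2 225.4] 0.91 [ 0.5504 -0.0009  0.13  ]
scene cutout [426.  305.4] 0.77 [0.6151 0.2331 0.079 ]
scene guide [438.2 291.4] 0.68 [0.5749 0.2387 0.088 ]
scene jig [398.3 308.3] 0.71 [0.5874 0.1649 0.    ]
scene turntable [399.6 308.8] 0.89 [0.5869 0.1679 0.    ]
scene bracket [439.9 290.3] 0.16 [ 0.4822  0.2143 -0.    ]
side handle [307.7 220.8] 0.77 [ 0.5352 -0.0142  0.13  ]
side cutout [248.8 332.2] 0.8 [0.6189 0.2313 0.079 ]
side guide [273.6 336.3] 0.55 [0.5762 0.2466 0.088 ]
side jig [280.7 334.7] 0.93 [0.5798 0.1682 0.    ]
side bracket [282.2 336.6] 0.77 [0.5766 0.1725 0.    ]
```

{"api": "arm_command", "payload": {
  "series": [
    [-0.007,0.003,0.03,0],
    [-0.014,0.006,0.06,0],
    [-0.02,0.01,0.09,0],
    [-0.028,0.014,0.12,0],
    [-0.034,0.017,0.15,0]
  ]
}}

```text
time: 4.55
ee_pos: [0.4874, 0.0088, 0.0801]
tcp_rot: [180.0, 0.0, 165.9]
wrist_force: [0.4, 0.0, 0.4]
opening: -0.0001
grasp_force: 0.0
```

{"api": "arm_command", "payload": {
  "series": [
    [-0.003,0,0,0],
    [-0.006,0,0,0],
    [-0.01,0,0,0],
    [-0.014,0,0,0],
    [-0.018,0,0,0]
  ]
}}

```text
time: 5.05
ee_pos: [0.5055, 0.0042, 0.0826]
tcp_rot: [180.0, 0.1, 165.9]
wrist_force: [0.2, -0.3, 0.5]
opening: 0.0001
grasp_force: 0.0
```

Run:
```python
from h import *
o=bot.get_obs();print(o["time"],o["ee_pos"].round(4),o["tcp_rot"].round(2),o["wrist_force"])
ims=[]
for n in ["wrist","side"]:
    c,K,T=cam(n); ims.append(c["color"][:, :] if n=="wrist" else cv2.resize(c["color"][160:360,200:520],(640,400)))
cv2.imwrite("pics/c2.png",cv2.resize(np.vstack(ims),(480,600)))
```

```text
5.05 [0.5055 0.0042 0.0826] [1.7997e+02 1.1000e-01 1.6585e+02] [ 0.2244185  -0.30012551  0.47288524]
```

View pics/c2.png

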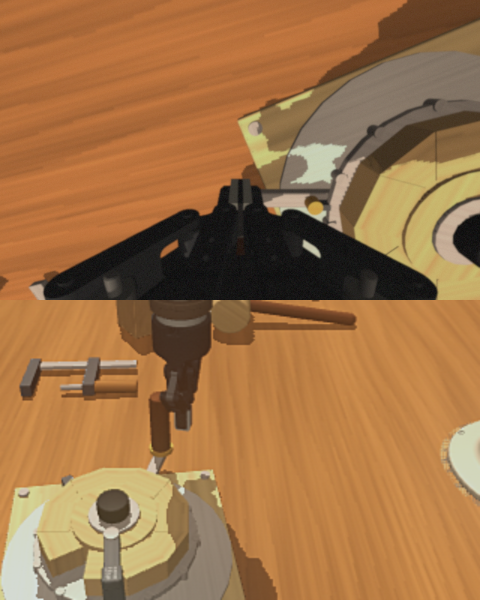

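The fist sits just behind the handle, which is at (160,425) in the side crop, and is lined up on its tangent. I'll start the arc, turning the tool with the lever.

{"api": "arm_command", "payload": {
  "series": [
    [-0.0143,-0.002,0,-0.08],
    [-0.0288,-0.0029,0,-0.16],
    [-0.0432,-0.0026,0,-0.24],
    [-0.0576,-0.0012,0,-0.32],
    [-0.0719,0.0014,0,-0.4]
  ]
}}

```text
time: 5.65
ee_pos: [0.5741, -0.0126, 0.0812]
tcp_rot: [-180.0, -0.1, -171.1]
wrist_force: [-4.9, -1.1, 2.3]
opening: 0.0003
grasp_force: 0.0
```

{"api": "arm_command", "payload": {
  "series": [
    [-0.0072,-0.0011,0,-0.04],
    [-0.0143,-0.002,0,-0.08],
    [-0.0216,-0.0026,0,-0.12],
    [-0.0216,-0.0026,0,-0.12],
    [-0.0216,-0.0026,0,-0.12]
  ]
}}

```text
time: 6.15
ee_pos: [0.5958, -0.0117, 0.081]
tcp_rot: [-180.0, -0.1, -164.4]
wrist_force: [-2.6, -4.3, -1.1]
opening: -0.0004
grasp_force: 0.0
```

```bash
cat > s.py <<'E'
from h import *
A=np.array([.581,.169])
o=bot.get_obs();p=o["ee_pos"][:2]-A
y=np.radians(o["tcp_rot"][2]); ph=y+np.pi/2; f=o["wrist_force"]
t=np.array([-np.sin(ph),np.cos(ph)]);e=np.array([np.cos(ph),np.sin(ph)])
print(o["time"],"theta",(ph-np.radians(255.9)+np.pi)%(2*np.pi)-np.pi,"rad/tan",p@e,p@t,"push",-f[:2]@t,"radial",f[:2]@e,f.round(1),o["q"].round(1))
for n in ["scene","side"]:
    c,K,T=cam(n)
    for tt,z in [("handle",.13),("cutout",.079)]:
        for r in bot.mark_of(n,tt)[:1]:
            w=ray(r["location"],K,T,z); a=np.arctan2(*(w[:2]-A)[::-1])
            print(n,tt,round(r["confidence"],2),w.round(4),np.hypot(*(w[:2]-A)).round(4),"angle",a.round(3))
E
python3 s.py
```

```text
6.15 theta 0.5176239020483164 rad/tan 0.1780777799797415 -0.03422061973874793 push 3.689308039375773 radial 3.454750312931599 [-2.6 -4.3 -1.1] [ -1.1  11.    0.2  79.2  -0.1 -16.7]
scene handle 0.59 [0.6344 0.0012 0.13  ] 0.176 angle -1.263
scene cutout 0.82 [0.5924 0.2418 0.079 ] 0.0737 angle 1.415
side handle 0.83 [ 0.6183 -0.0101  0.13  ] 0.183 angle -1.365
side cutout 0.75 [0.5933 0.2378 0.079 ] 0.0699 angle 1.393
```

{"api": "arm_command", "payload": {
  "series": [
    [-0.0036,-0.0006,0,-0.02],
    [-0.0071,-0.0012,0,-0.04],
    [-0.0107,-0.0017,0,-0.06],
    [-0.0143,-0.0021,0,-0.08],
    [-0.0179,-0.0025,0,-0.1]
  ]
}}

```text
time: 6.95
ee_pos: [0.6139, -0.009, 0.0811]
tcp_rot: [-180.0, -0.1, -158.6]
wrist_force: [-3.9, -4.8, -1.0]
opening: -0.0001
grasp_force: 0.0
```

{"api": "arm_command", "payload": {
  "series": [
    [-0.0018,-0.0003,0,-0.01],
    [-0.0036,-0.0006,0,-0.02],
    [-0.0054,-0.0009,0,-0.03],
    [-0.0071,-0.0012,0,-0.04],
    [-0.0071,-0.0012,0,-0.04]
  ]
}}

```text
time: 7.45
ee_pos: [0.6211, -0.0076, 0.0811]
tcp_rot: [-180.0, -0.1, -156.3]
wrist_force: [-4.4, -4.8, 0.3]
opening: 0.0
grasp_force: 0.0
```

```bash
python3 s.py
```

```text
7.45 theta 0.6591098189513982 rad/tan 0.17783361370135592 -0.03413904284058501 push 5.906688381874598 radial 2.617376101492376 [-4.4 -4.8  0.3] [ -0.7  14.4   4.2  79.8  -0.  -24.3]
scene handle 0.97 [0.6537 0.0046 0.13  ] 0.1798 angle -1.154
scene cutout 0.9 [0.5821 0.2413 0.079 ] 0.0723 angle 1.555
side handle 0.63 [ 0.6505 -0.0072  0.13  ] 0.1894 angle -1.195
side cutout 0.83 [0.5844 0.2402 0.079 ] 0.0713 angle 1.524
```

{"api": "arm_command", "payload": {
  "series": [
    [-0.0018,-0.0003,0,-0.01],
    [-0.0036,-0.0006,0,-0.02],
    [-0.0054,-0.0009,0,-0.03],
    [-0.0054,-0.0009,0,-0.03],
    [-0.0054,-0.0009,0,-0.03]
  ]
}}

```text
time: 8.25
ee_pos: [0.6264, -0.0063, 0.0811]
tcp_rot: [-180.0, -0.0, -154.6]
wrist_force: [-3.1, -5.1, -0.5]
opening: -0.0001
grasp_force: 0.0
```

{"api": "arm_command", "payload": {
  "series": [
    [-0.0009,-0.0002,0,-0.005],
    [-0.0018,-0.0003,0,-0.01],
    [-0.0027,-0.0005,0,-0.015],
    [-0.0027,-0.0005,0,-0.015],
    [-0.0027,-0.0005,0,-0.015]
  ]
}}

```text
time: 8.75
ee_pos: [0.629, -0.0057, 0.0812]
tcp_rot: [-180.0, -0.1, -153.8]
wrist_force: [-2.9, -5.0, -2.0]
opening: 0.0001
grasp_force: 0.0
```

{"api": "arm_command", "payload": {
  "series": [
    [-0.0009,-0.0002,0,-0.005],
    [-0.0018,-0.0003,0,-0.01],
    [-0.0027,-0.0005,0,-0.015],
    [-0.0027,-0.0005,0,-0.015],
    [-0.0027,-0.0005,0,-0.015]
  ]
}}

```text
time: 9.25
ee_pos: [0.6316, -0.0049, 0.0812]
tcp_rot: [-180.0, -0.1, -152.9]
wrist_force: [-3.6, -4.9, -1.7]
opening: -0.0002
grasp_force: 0.0
```

{"api": "arm_command", "payload": {
  "series": [
    [-0.0009,-0.0002,0,-0.005],
    [-0.0018,-0.0003,0,-0.01],
    [-0.0027,-0.0005,0,-0.015],
    [-0.0027,-0.0005,0,-0.015],
    [-0.0027,-0.0005,0,-0.015]
  ]
}}

```text
time: 9.75
ee_pos: [0.6343, -0.0041, 0.0811]
tcp_rot: [-180.0, -0.1, -152.1]
wrist_force: [-3.3, -3.9, -1.6]
opening: 0.0002
grasp_force: 0.0
```

{"api": "arm_command", "payload": {
  "series": [
    [-0.0009,-0.0002,0,-0.005],
    [-0.0018,-0.0003,0,-0.01],
    [-0.0027,-0.0005,0,-0.015],
    [-0.0027,-0.0005,0,-0.015],
    [-0.0027,-0.0005,0,-0.015]
  ]
}}

```text
time: 10.25
ee_pos: [0.6369, -0.0033, 0.0811]
tcp_rot: [-180.0, -0.1, -151.2]
wrist_force: [-3.6, -5.4, -1.4]
opening: 0.0
grasp_force: 0.0
```

```bash
python3 s.py
```

```text
10.25 theta 0.7486356389385485 rad/tan 0.17795745414655686 -0.03400881276961867 push 5.734455123548927 radial 3.0494452953556253 [-3.6 -5.4 -1.4] [ -0.3  16.6   6.8  80.3  -0.  -29.1]
scene handle 0.63 [0.6667 0.0097 0.13  ] 0.1809 angle -1.077
scene cutout 0.68 [0.5694 0.2383 0.079 ] 0.0703 angle 1.736
side handle 0.65 [ 0.6591 -0.0017  0.13  ] 0.1877 angle -1.142
side cutout 0.86 [0.5806 0.2421 0.079 ] 0.0731 angle 1.576
```

{"api": "arm_command", "payload": {
  "series": [
    [-0.0009,-0.0002,0,-0.005],
    [-0.0018,-0.0003,0,-0.01],
    [-0.0027,-0.0005,0,-0.015],
    [-0.0027,-0.0005,0,-0.015],
    [-0.0027,-0.0005,0,-0.015]
  ]
}}

```text
time: 11.05
ee_pos: [0.6395, -0.0025, 0.0812]
tcp_rot: [-180.0, -0.1, -150.3]
wrist_force: [-4.1, -5.9, -1.8]
opening: 0.0001
grasp_force: 0.0
```

{"api": "arm_command", "payload": {
  "series": [
    [-0.0009,-0.0002,0,-0.005],
    [-0.0018,-0.0003,0,-0.01],
    [-0.0027,-0.0005,0,-0.015],
    [-0.0027,-0.0005,0,-0.015],
    [-0.0027,-0.0005,0,-0.015]
  ]
}}

```text
time: 11.55
ee_pos: [0.6421, -0.0016, 0.0811]
tcp_rot: [-180.0, -0.1, -149.5]
wrist_force: [-4.3, -6.1, -1.0]
opening: 0.0002
grasp_force: 0.0
```

{"api": "arm_command", "payload": {
  "series": [
    [-0.0009,-0.0002,0,-0.005],
    [-0.0018,-0.0003,0,-0.01],
    [-0.0027,-0.0005,0,-0.015],
    [-0.0027,-0.0005,0,-0.015],
    [-0.0027,-0.0005,0,-0.015]
  ]
}}

```text
time: 12.05
ee_pos: [0.6447, -0.0007, 0.0812]
tcp_rot: [-180.0, -0.1, -148.6]
wrist_force: [-2.9, -5.5, -2.1]
opening: -0.0
grasp_force: 0.0
```

```bash
python3 s.py
```

```text
12.05 theta 0.7935679017172363 rad/tan 0.17807180846259357 -0.03393002606192509 push 5.3580532019139335 radial 3.1836894033892316 [-2.9 -5.5 -2.1] [ -0.   17.6   8.2  80.5  -0.1 -31.4]
scene handle 0.67 [0.679  0.0218 0.13  ] 0.1768 angle -0.983
scene cutout 0.62 [0.5673 0.247  0.079 ] 0.0792 angle 1.745
side handle 0.89 [0.6679 0.0012 0.13  ] 0.189 angle -1.093
side cutout 0.88 [0.5707 0.2396 0.079 ] 0.0714 angle 1.715
```

Run:
```python
from h import *
ims=[]
for n,(r,cc) in {"scene":((230,380),(310,510)),"side":((260,400),(190,377))}.items():
    c,K,T=cam(n); ims.append(cv2.resize(c["color"][r[0]:r[1],cc[0]:cc[1]],(400,300),interpolation=cv2.INTER_CUBIC))
cv2.imwrite("pics/c3.png",cv2.resize(np.hstack(ims),(800,300)))
```

```text
(no output)
```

View pics/c3.png

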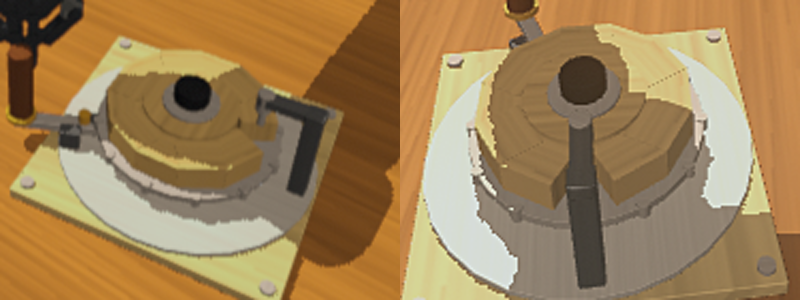

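In the crops the lever arm is almost at the lug (70,135 in the left one), and the cut-out lies about under the guide column (590,180 in the right one). I'll feel for the stop in small steps.

{"api": "arm_command", "payload": {
  "series": [
    [-0.0009,-0.0002,0,-0.005],
    [-0.0018,-0.0003,0,-0.01],
    [-0.0018,-0.0003,0,-0.01],
    [-0.0018,-0.0003,0,-0.01],
    [-0.0018,-0.0003,0,-0.01]
  ]
}}

```text
time: 12.95
ee_pos: [0.6464, -0.0, 0.0812]
tcp_rot: [-180.0, -0.1, -148.1]
wrist_force: [-3.4, -4.7, -0.8]
opening: 0.0003
grasp_force: 0.0
```

{"api": "arm_command", "payload": {
  "series": [
    [-0.0009,-0.0002,0,-0.005],
    [-0.0018,-0.0003,0,-0.01],
    [-0.0018,-0.0003,0,-0.01],
    [-0.0018,-0.0003,0,-0.01],
    [-0.0018,-0.0003,0,-0.01]
  ]
}}

```text
time: 13.45
ee_pos: [0.6481, 0.0006, 0.0811]
tcp_rot: [-180.0, -0.1, -147.5]
wrist_force: [-3.6, -5.8, -1.9]
opening: -0.0
grasp_force: 0.0
```

{"api": "arm_command", "payload": {
  "series": [
    [-0.0009,-0.0002,0,-0.005],
    [-0.0018,-0.0003,0,-0.01],
    [-0.0018,-0.0003,0,-0.01],
    [-0.0018,-0.0003,0,-0.01],
    [-0.0018,-0.0003,0,-0.01]
  ]
}}

```text
time: 13.95
ee_pos: [0.6498, 0.0013, 0.0812]
tcp_rot: [-180.0, -0.1, -146.9]
wrist_force: [-3.0, -5.7, -1.1]
opening: -0.0002
grasp_force: 0.0
```

{"api": "arm_command", "payload": {
  "series": [
    [-0.0009,-0.0002,0,-0.005],
    [-0.0018,-0.0003,0,-0.01],
    [-0.0018,-0.0003,0,-0.01],
    [-0.0018,-0.0003,0,-0.01],
    [-0.0018,-0.0003,0,-0.01]
  ]
}}

```text
time: 14.45
ee_pos: [0.6505, 0.0014, 0.0811]
tcp_rot: [-180.0, -0.2, -146.4]
wrist_force: [-8.6, -9.5, 0.7]
opening: 0.0001
grasp_force: 0.0
```

The stop is felt: push rose from about 6 N to 12 N. One more small press to make it firm, then look.

{"api": "arm_command", "payload": {
  "series": [
    [-0.0006,-0.0001,0,0],
    [-0.0012,-0.0002,0,0],
    [-0.0012,-0.0002,0,0],
    [-0.0012,-0.0002,0,0],
    [-0.0012,-0.0002,0,0]
  ]
}}

```text
time: 14.95
ee_pos: [0.6506, 0.0014, 0.081]
tcp_rot: [180.0, -0.3, -146.4]
wrist_force: [-15.8, -12.0, 2.4]
opening: 0.0
grasp_force: 0.0
```

```bash
python3 s.py
```

```text
14.95 theta 0.8324850329353399 rad/tan 0.1781062424681643 -0.03474064948614978 push 19.746440871332865 radial 1.2577502643813616 [-15.8 -12.    2.4] [  0.2  18.7   9.5  81.   -0.2 -33.4]
scene handle 0.55 [0.6857 0.0201 0.13  ] 0.182 angle -0.958
scene cutout 0.67 [0.5675 0.2436 0.079 ] 0.0759 angle 1.75
side handle 0.81 [0.6722 0.0193 0.13  ] 0.1753 angle -1.024
side cutout 0.7 [0.5727 0.2414 0.079 ] 0.0729 angle 1.684
```

Pressed at about 20 N and not strained. Now I'll ease back along the arc and clear the handle.

{"api": "arm_command", "payload": {
  "series": [
    [0.0141,0.0033,0,0.08],
    [0.0279,0.0077,0,0.16],
    [0.0413,0.0132,0,0.24],
    [0.0543,0.0197,0,0.32],
    [0.0666,0.0273,0,0.4]
  ]
}}

```text
time: 15.75
ee_pos: [0.5818, -0.0109, 0.0814]
tcp_rot: [180.0, 0.0, -169.4]
wrist_force: [-1.5, 0.7, -0.2]
opening: -0.0002
grasp_force: 0.0
```

{"api": "arm_command", "payload": {
  "series": [
    [0.0141,0.0033,0,0.08],
    [0.0279,0.0077,0,0.16],
    [0.0413,0.0132,0,0.24],
    [0.0543,0.0197,0,0.32],
    [0.0666,0.0273,0,0.4]
  ]
}}

```text
time: 16.25
ee_pos: [0.5116, 0.0038, 0.0817]
tcp_rot: [179.9, 0.1, 167.7]
wrist_force: [-0.4, 0.3, -0.1]
opening: 0.0001
grasp_force: 0.0
```

{"api": "arm_command", "payload": {
  "series": [
    [0.0071,0.0015,0,0.04],
    [0.0141,0.0033,0,0.08],
    [0.025,0.0033,0,0.08],
    [0.04,0.0033,0,0.08],
    [0.055,0.0033,0,0.08]
  ]
}}

```text
time: 16.75
ee_pos: [0.4582, 0.0185, 0.0815]
tcp_rot: [180.0, 0.0, 163.4]
wrist_force: [-0.4, -0.1, 1.0]
opening: -0.0001
grasp_force: 0.0
```

{"api": "arm_command", "payload": {
  "series": [
    [0.005,0,-0.03,0],
    [0.01,0,-0.06,0],
    [0.015,0,-0.09,0],
    [0.02,0,-0.12,0],
    [0.025,0,-0.15,0]
  ]
}}

```text
time: 17.25
ee_pos: [0.4343, 0.0257, 0.2329]
tcp_rot: [179.9, 0.1, 163.4]
wrist_force: [0.6, 0.6, 1.1]
opening: 0.0001
grasp_force: 0.0
```

```bash
python3 m.py 4
python3 - <<'E'
import cv2,numpy as np
a=cv2.imread("pics/wrist4.png");b=cv2.imread("pics/side4.png")[200:400,160:480];c=cv2.imread("pics/scene4.png")[200:390,300:500]
cv2.imwrite("pics/c4.png",np.hstack([cv2.resize(a,(400,250)),cv2.resize(b,(400,250))]))
E
```

```text
17.25 [  3.4 -10.7  -4.8  95.8   0.   20. ] [0.4343 0.0257 0.2329] [1.7994e+02 6.0000e-02 1.6337e+02] [0.63 0.59 1.09] 7.672316482603852e-05
[[-0.001  0.96   0.28   0.071]
 [ 1.     0.001  0.     0.   ]
 [-0.     0.28  -0.96  -0.142]
 [ 0.     0.     0.     1.   ]]
wrist cutout [535.7 247.6] 0.67 [0.571  0.2397 0.079 ]
wrist guide [541.7 251.8] 0.6 [0.5718 0.2397 0.088 ]
wrist jig [445.6 245. ] 0.87 [0.5845 0.1682 0.    ]
wrist turntable [449.  240.6] 0.74 [0.5792 0.174  0.    ]
scene handle [348.9 226.4] 0.74 [0.5511 0.0043 0.13  ]
scene cutout [439.4 294.3] 0.68 [0.5719 0.2414 0.079 ]
scene guide [439.6 292.8] 0.96 [0.5767 0.2426 0.088 ]
scene jig [396.8 308.2] 0.92 [0.5891 0.1622 0.    ]
scene turntable [400.7 307. ] 0.76 [0.5809 0.1673 0.    ]
scene bracket [222.  254.5] 0.41 [ 0.7017 -0.2831  0.    ]
side handle [307.2 220.5] 0.9 [ 0.5363 -0.0153  0.13  ]
side cutout [275.3 337.1] 0.79 [0.5749 0.2405 0.079 ]
side guide [273.1 332.4] 0.78 [0.5779 0.239  0.088 ]
side jig [281.3 334.7] 0.63 [0.5787 0.1682 0.    ]
side bracket [281.6 338.7] 0.95 [0.5772 0.1772 0.    ]
```

View pics/c4.png

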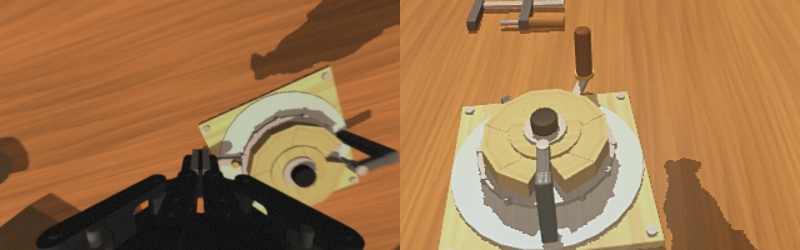

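The handle is back at its starting pixels (side camera 307,220). All three cameras put the cut-out within 1–5 mm of the guide, and one more stroke would overshoot by about 38 mm, so I'm handing in.

```bash
python3 -c "
from workcell import bot
print(bot.job_done())"
```

```text
the job is handed in; nothing more can be done
None
```

The job is handed in after one full stroke, with no verdict returned: I pressed the lever to its stop with about 20 N at the handle, it sprang back to rest, and the cut-out measures within 1–5 mm of the guide (limit 7 mm), with nothing else touched.

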